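# Feed two battery cells from a rotary drum feeder into a tray

### The arm

A 7-joint arm with a two-finger parallel gripper is mounted at the origin on a cart in front of the work surface, level with it; the furniture and walls round the work are solid. World frame = base frame: x ahead of the robot, y to its left, z up, the work surface at z = 0. Lengths are in m, angles in rad, forces in N, time in s.
With the tool pointing down it reaches from about 0.4 to 0.875 m from the base axis. Payload 19.3 kg.
Tool frame: the origin (TCP) lies on the centre line of the jaws, within the pads' length; the fingertips stand 14 mm ahead of it and the grasp point (between the pads) lies 5 mm behind it (bot.tip_extent is the distance from the TCP to the fingertips, in m); z points along the fingers, y is the line along which they close (so a half turn about z gives the same grasp; the last joint's range is limited). The gripper opens to 85 mm and grips with 20 to 120 N. Pads are 22 mm wide; open, the fingers measure 114 mm over their backs; the gripper's body (76 mm by 85 mm) begins 54 mm behind the grasp point. The pads swing forward as they close: fully open they stand 13 mm farther back than shut.
Start: joints at [-1.352, 0.521, -0.036, 1.599, 0.021, 1.021, -0.113], TCP at [0.178, 0.599, 0.245] pointing down, gripper open.
Joint ranges: [-2.91, 2.91], [-0.3, 2.13], [-1.5, 1.42], [0.17, 2.43], [-1.26, 4.41], [0.16, 1.93], [-2.52, 2.52]. Speed limits (rad/s): [1.89, 1.89, 2.39, 2.39, 3.01, 3.01, 3.01].

### API

Orientations are given as [roll, pitch, yaw] about the fixed x, y, z axes, in that order (R = Rz(yaw) Ry(pitch) Rx(roll)).
In Python, from workcell import monitor, grab_frame, camera_model, bot gives the robot as it stands.
- The arm moves only by the tool move_arm, never from a script. Its argument "moves" is a list of rows, each a list of 4 numbers: the shift along the world's x, y, z in mm, then the turn about the world's z in rad. A call has 1 to 12 rows; each row is the pose to reach, as a shift and turn from the pose commanded when the call began; what a row does not reach only later rows make up. A row lasts 1/8 s, in which the tool goes at most 62.5 mm and 10.7 degrees, less where a joint would pass 70% of its speed; a pose out of reach is approached as far as the arm can. A call with a gripper value outside its range is refused whole. "gripper" is the opening, from 0 (shut) to 1 (fully open), set as the call begins (left out, the last holds). The fingers move at their own pace and stop on an object; "newtons" is the grip in N (left out, the last holds). Time passes only in rows, so rows that repeat a pose let the fingers close. It gives the time, the measured TCP pose, the force, the opening and the grip force at its end, in the units of the state.
- monitor.observe(): the state, without advancing time (a new reading comes with each control period).
- grab_frame(name): name is "scene" or "top" or "wrist"; returns the picture (384x512x3 uint8, blue, green, red); there is no depth.
- camera_model(name): a dict with "vfov" (degrees; the focal length in pixels is half the picture's height over the tangent of half this angle, whatever the lens; pixels are square), "cx", "cy" (the principal point, pixels), "R" (3x3) and "t" (3): a world point X has camera coordinates R X + t; the wrist camera has in their place "T_tool_cam" (4x4, takes a point from camera to tool coordinates, whose origin is the TCP and whose axes are the flange's). Camera axes: x right, y down, z forward; pixel columns grow to the right and rows downward; lengths in m; the calibration is good to about 2 mm. A picture is of the moment at which its call begins: read the wrist's pose just before it. camera_model takes no time and is no camera call.
- bot.job_done(): hands the job in; it is judged then, once.
The state is a dict: "clock": time; "qpos": joint angles; "qd": joint speeds; "joint_efforts": joint torques, N m; "position": TCP position; "tool_rot": TCP orientation; "force": force on the tool from outside, world axes, zero at the start; "moment": the same for the moment, N m; "grip_width": finger opening in m; "finger_force": force on a finger pad.
Only numpy, scipy, OpenCV 4.12 (cv2) and the standard library are available. Lean on these libraries where they do the work, as an engineer would, in place of code of your own. Each camera call takes 0.05 s, during which the arm holds its last target. There are 200 camera calls.

### The job

Stand the orange tray on the bench squarely under the chute of the blue drum feeder. Then turn the red crank slowly towards the outlet, well under half a turn a second, so that two cells roll out and drop into the tray one after the other; stop there, leaving the third cell in the drum and the two cells lying in the tray on the bench. Do not touch the cells, let none fall outside the tray, and leave the multimeter, tape and adapter alone.

Things in the scene. Friction and masses are not known exactly. Their poses are not given: they have to be found in the camera images.
- feeder: Blue rotary cell feeder fixed to the bench; foot 104 (x) x 112 (y) x 8 mm. Origin: on the bench under the drum's axis; -x points to the open outlet side (towards the robot), y along the drum's axis, z up. A clear shell (outer radius 64 mm, top 179 mm above the bench) covers the drum's top and back. Only the chute reaches beyond x = -64 mm
- drum_axis (a point): middle of the drum on its axis, 115 mm above the bench. Hub 36 mm diameter, six radial vanes (tips at radius 58 mm), so six pockets 60 degrees apart; three neighbouring pockets, from the outlet's upper side over the top to the back, hold one cell each. To the feeder's right stands a 270 mm tall box, to its left a 225 mm tall bench supply
- drum (a joint): drum angle, rad; grows as the drum's top and the crank go towards the outlet (feeder -x). Starts at -0.08 to 0.08. A cell rolls out by its own weight once the vane beneath it has passed level: turned slowly, the first at 0.6 to 0.8, the second at 1.65 to 1.85, the third at 2.7 to 2.9. The drum is stiff (0.25 N m, some 5 N at the crank) and stays where it is left
- crank_grip (a point): middle of the red crank sleeve (18 mm diameter, 44 mm long, along feeder y, spins freely on its pin). At joint q it is at feeder x = -50 cos(135 deg - q), y = 80, z = 115 + 50 sin(135 deg - q) mm: it starts at the back, passes over the top and comes down at the outlet side. Nothing stands above it; grip it from above, fingers closing along feeder x
- chute_lip (a point): middle of the lower edge of the aluminium chute, 80 mm wide (side walls reach 100 mm from the axis and 112 mm up), 63 mm above the bench and 84 mm to the feeder's -x side of the axis; cells roll off it in the feeder's -x direction and land within about 65 mm beyond it. A tray standing right under it overlaps it, so bring the tray down short of the lip and slide it in beneath
- tray: loose orange catch tray, 98 (x) x 100 (y) mm outside, walls 4 mm thick and 40 mm high, 0.2 to 0.4 kg. Origin: centre of its underside; it has an upright grip tab on the middle of its -x edge. With the tray's axes parallel to the feeder's and its origin at feeder x = -118 mm, y = 0 it stands right under the chute
- tray_grip (a point): point on the tray's grip tab to take between the fingers, 52 mm to the tray's -x side of its origin, 55 mm above its underside. The tab is 8 mm thick (tray x), 44 mm wide (tray y), its top 69 mm above the underside. Low moves between the tray's start and the feeder must stay in the front strip of the bench, world x < 0.53 m: tall boxes stand behind
- cell_1f: teal round battery cell, 26 mm diameter, 65 mm long, about 0.09 kg, lying along its own y axis; origin at its centre. Number 1 in the order in which the drum feeds them
- cell_2f: teal round battery cell, 26 mm diameter, 65 mm long, about 0.09 kg, lying along its own y axis; origin at its centre. Number 2 in the order in which the drum feeds them
- cell_3f: teal round battery cell, 26 mm diameter, 65 mm long, about 0.09 kg, lying along its own y axis; origin at its centre. Number 3 in the order in which the drum feeds them
- tester: red-and-black hand multimeter, 145 x 70 x 44 mm; bystander, origin at the centre of its underside
- yellow_tape: roll of yellow insulating tape lying flat, 62 mm across, 17 mm high; bystander, origin at the centre of its underside
- brick: black power adapter brick, 52 x 148 x 32 mm; bystander, origin at the centre of its underside

How it is judged:
On the way, in this order (a step that is already met when the one before it is completed fails the run):
1. the tray stands on the bench under the chute, all three cells still in the drum (x of chute_lip in the frame of tray between -0.005 and 0.047 m and y of chute_lip in the frame of tray between -0.03 and 0.03 m and height (world z) of tray below 0.006 m and linear speed of tray below 0.02 m/s and distance between each of cell_1f, cell_2f, cell_3f and drum_axis below 0.058 m), for 0.2 s.
2. the first cell lies in the tray, the other two are still in the drum (x of cell_1f in the frame of tray between -0.046 and 0.046 m and y of cell_1f in the frame of tray between -0.047 and 0.047 m and z of cell_1f in the frame of tray below 0.045 m and distance between each of cell_2f, cell_3f and drum_axis below 0.058 m), for 0.2 s.
3. the second cell lies in the tray too, the third is still in the drum (x of cell_1f in the frame of tray between -0.046 and 0.046 m and y of cell_1f in the frame of tray between -0.047 and 0.047 m and z of each of cell_1f, cell_2f in the frame of tray below 0.045 m and x of cell_2f in the frame of tray between -0.046 and 0.046 m and y of cell_2f in the frame of tray between -0.047 and 0.047 m and distance between cell_3f and drum_axis below 0.058 m and height (world z) of tray below 0.006 m and angle between tray's own z axis and vertical below 0.08 rad), for 0.2 s.
At the end, for the whole second after the job is handed in: Cells 1 and 2 lie inside the tray (less than 45 mm above its underside), cell 3 is still in the drum (within 58 mm of its middle), the tray stands on the bench (within 6 mm, tilt under 0.08 rad), and cells, tray and drum are at rest (all of step 3 and linear speed of each of cell_1f, cell_2f, cell_3f, tray below 0.03 m/s and velocity of joint drum between -0.05 and 0.05 rad/s); the robot touches nothing.
It fails at once if a cell falls outside the tray (its centre below 50 mm above the bench while not over the tray) ((height (world z) of cell_1f below 0.05 m and (x of cell_1f in the frame of tray above 0.055 m or x of cell_1f in the frame of tray below -0.06 m or y of cell_1f in the frame of tray above 0.055 m or y of cell_1f in the frame of tray below -0.055 m)) or (height (world z) of cell_2f below 0.05 m and (x of cell_2f in the frame of tray above 0.055 m or x of cell_2f in the frame of tray below -0.06 m or y of cell_2f in the frame of tray above 0.055 m or y of cell_2f in the frame of tray below -0.055 m)) or (height (world z) of cell_3f below 0.05 m and (x of cell_3f in the frame of tray above 0.055 m or x of cell_3f in the frame of tray below -0.06 m or y of cell_3f in the frame of tray above 0.055 m or y of cell_3f in the frame of tray below -0.055 m))).
It fails at once if the drum is spun fast (over 3 rad/s, about half a turn a second) (velocity of joint drum above 3 rad/s or velocity of joint drum below -3 rad/s).
It fails at once if a cell is touched by the fingers (over 2 N) (contact force between the fingers and cell_1f above 2 N or contact force between the fingers and cell_2f above 2 N or contact force between the fingers and cell_3f above 2 N).
It fails at once if the multimeter, the tape or the adapter is shifted by more than 30 mm (distance of any of tester, yellow_tape, brick from where it was at the start of the episode above 0.03 m).
It also fails if it takes over 72 s, if anything falls off the work surface, if the arm or the gripper's body presses on something with over 40 N, if the wrist force passes 120 N, or if a joint passes its speed limit or range.

## Working session

There is one attempt and no reset: what is moved stays moved. The work goes in short steps, Python scripts to look and compute and a tool call to move; the robot and the scene stay as the last step left them, time stands still between calls to the robot, and variables do not carry over. Pictures are saved under pics/ and viewed, at most 13 in all, crops included, and the job is handed in when it is done.

Besides the shell and the picture viewer there is one more tool, called after "Request:" as name(argument=value, ...), one argument or row to a line, values as JSON. move_arm: Moves the arm, as the interface text tells. Its arguments: {"type":"object","properties":{"moves":{"type":"array","items":{"type":"array","items":{"type":"number"}}},"gripper":{"type":"number"},"newtons":{"type":"number"}},"required":["moves"]}

```bash
mkdir -p pics; ls; cat > h.py <<'E'
import numpy as np, cv2
from workcell import monitor, grab_frame, camera_model, bot
def K(n):
    m=camera_model(n); f=192/np.tan(np.radians(m['vfov'])/2); return m,f
def ray(n,u,v,z):
    m,f=K(n); R=np.array(m['R']); t=np.array(m['t'])
    d=R.T@np.array([(u-m['cx'])/f,(v-m['cy'])/f,1]); c=-R.T@t
    return c+d*(z-c[2])/d[2]
def proj(n,X):
    m,f=K(n); p=np.array(m['R'])@np.asarray(X,float)+np.array(m['t'])
    return np.array([f*p[0]/p[2]+m['cx'],f*p[1]/p[2]+m['cy']])
E
python3 - <<'E'
from h import *
s=monitor.observe(); print(s['clock'],s['position'],s['tool_rot'],s['grip_width'])
for n in("scene","top"):
    cv2.imwrite(f"pics/{n}0.png",cv2.resize(grab_frame(n),(800,600))); print({k:np.round(v,3).tolist() for k,v in camera_model(n).items() if not isinstance(v,str)})
print(camera_model("wrist"))
E
```

```text
pics
0.0 [0.17794712 0.59879947 0.24473381] [-3.14045648e+00  9.03709011e-05  2.85275326e+00] 0.08541117635009368
{'vfov': 46.646, 'cx': 255.589, 'cy': 189.622, 'R': [[0.53, -0.848, -0.017], [-0.476, -0.28, -0.834], [0.702, 0.45, -0.552]], 't': [-0.385, 0.338, 1.344]}
{'vfov': 45.618, 'cx': 252.241, 'cy': 187.741, 'R': [[0.107, -0.994, -0.005], [-0.864, -0.091, -0.496], [0.492, 0.057, -0.869]], 't': [-0.171, 0.525, 1.591]}
{'vfov': 58.19026015130141, 'cx': 254.90124198564246, 'cy': 190.781755675716, 'T_tool_cam': array([[-4.15374969e-04, -9.56601913e-01, -2.91397681e-01,
         7.45598739e-02],
       [ 9.99999729e-01, -5.74296072e-04,  4.59845338e-04,
         1.78969355e-04],
       [-6.07237473e-04, -2.91397411e-01,  9.56601892e-01,
        -1.28639086e-01],
       [ 0.00000000e+00,  0.00000000e+00,  0.00000000e+00,
         1.00000000e+00]])}
```

View pics/top0.png

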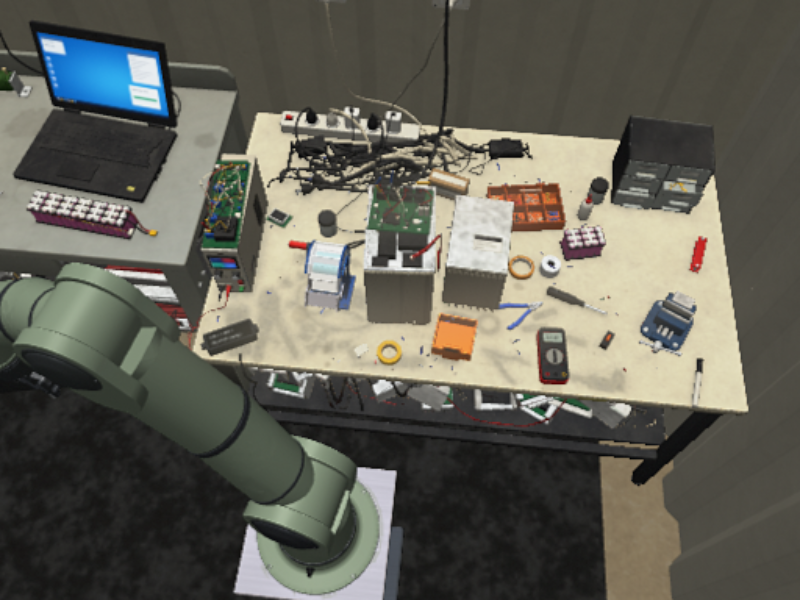

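View pics/scene0.png

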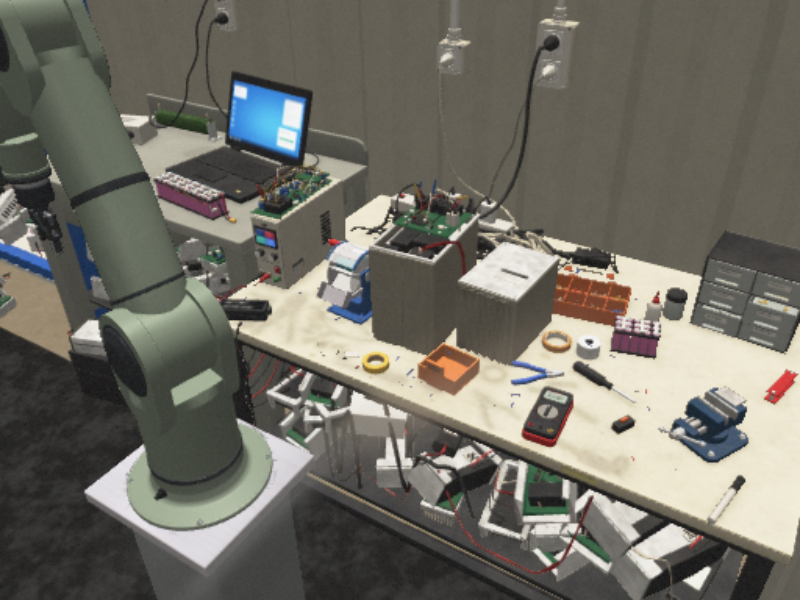

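The top view shows the tray at about (455,337), the feeder at (330,275), the crank at (298,244), the tape at (388,352) and the adapter at (230,335). All are in 800-px scale. I'll zoom in for the corners.

```bash
python3 - <<'E'
from h import *
a=grab_frame("top"); b=grab_frame("scene"); cv2.imwrite("pics/a.png",a)
c1=cv2.resize(a[145:245,175:315],(800,571),interpolation=cv2.INTER_CUBIC)[:, :]
c2=cv2.resize(b[145:255,195:315],(600,550),interpolation=cv2.INTER_CUBIC)
cv2.imwrite("pics/c1.png",c1); cv2.imwrite("pics/c2.png",c2)
hsv=cv2.cvtColor(a,cv2.COLOR_BGR2HSV)
m=cv2.inRange(hsv,(5,120,80),(18,255,255)); m[:190]=0; m[:,:260]=0
n,l,st,ce=cv2.connectedComponentsWithStats(m); print([(s.tolist(),c) for s,c in zip(st,ce) if s[4]>50])
for u,v in ((455,337),(330,275),(298,244),(388,352),(230,335),(552,355)): print(ray("top",u*.64,v*.64,0.02))
E
```

```text
[([0, 0, 512, 384, 195985], array([255.38334566, 191.42086384])), ([276, 200, 30, 31, 609], array([290.40394089, 216.20361248]))]
[ 0.4972766  -0.27302719  0.02      ]
[0.64546184 0.06899316 0.02      ]
[0.73406972 0.17075726 0.02      ]
[ 0.43808458 -0.10931888  0.02      ]
[0.44313674 0.29429146 0.02      ]
[ 0.47279126 -0.51637741  0.02      ]
```

View pics/c1.png

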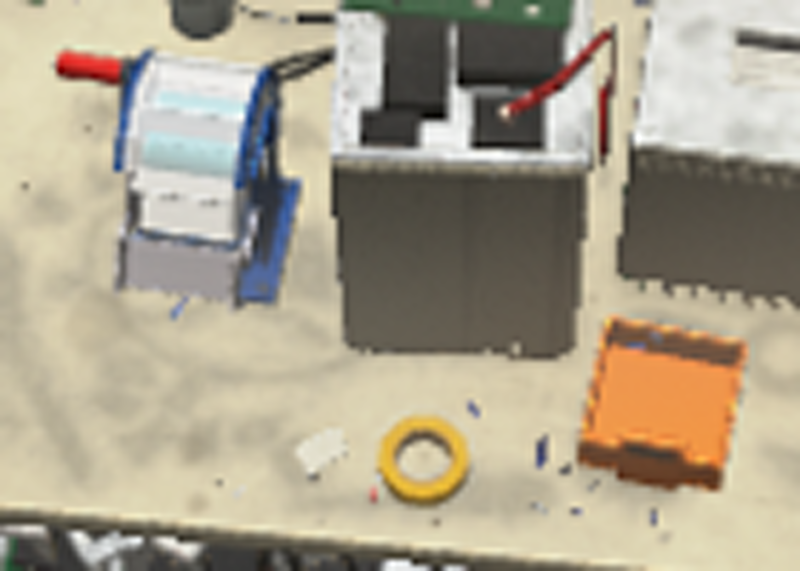

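View pics/c2.png

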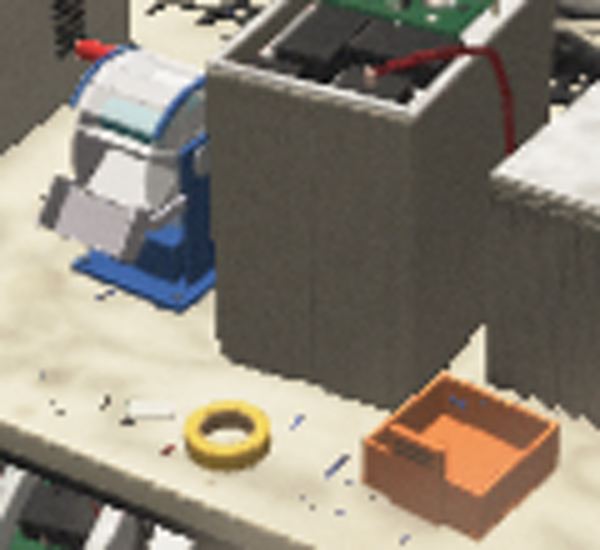

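```bash
cat > fit.py <<'E'
from h import *
from scipy.optimize import least_squares
T=lambda u,v:("top",175+u/5.714-.4,145+v/5.714-.4)
S=lambda u,v:("scene",195+u/5-.4,145+v/5-.4)
tray=[((49,50,40),T(608,318)),((49,-50,40),T(747,345)),((-49,-50,0),T(720,490)),((-49,50,0),T(580,465)),
 ((49,50,40),S(445,375)),((49,-50,40),S(558,433)),((-49,-50,0),S(475,540)),((-49,50,40),S(365,440))]
fe=[((-84,40,63),T(115,290)),((-84,-40,63),T(238,303)),((-84,40,63),S(40,223)),((-84,-40,63),S(130,258)),
 ((-52,-56,4),T(275,303)),((52,-56,8),T(298,180)),((-52,56,6),S(75,265)),((-52,-56,4),S(182,312)),
 ((35.4,102,150),T(58,65)),((35.4,58,150),T(120,70)),((35.4,102,150),S(76,46))]
def fit(pts,x0):
    def r(p):
        c,s=np.cos(p[2]),np.sin(p[2]); o=[]
        for (x,y,z),(n,u,v) in pts:
            X=np.array([p[0]+(c*x-s*y)/1e3,p[1]+(s*x+c*y)/1e3,z/1e3]); o+=list(proj(n,X)-[u,v])
        return o
    q=least_squares(r,x0,loss='soft_l1'); return q.x,np.reshape(r(q.x),(-1,2))
if __name__=="__main__":
    for n,p,x0 in(("tray",tray,[.5,-.27,0]),("feeder",fe,[.65,.07,0])):
        x,e=fit(p,x0); print(n,x.round(4)); print(e.round(1).tolist())
        c,s=np.cos(x[2]),np.sin(x[2])
        print("grip",x[:2]+np.array([c,s])*-.052,"target",x[:2]+np.array([c,s])*-.118,"crank",x[:2]+.0354*np.array([c,s])+.08*np.array([-s,c]))
E
python3 fit.py
```

```text
tray [ 0.4979 -0.2718 -0.1228]
[[0.2, -0.3], [0.7, 0.0], [0.1, 0.9], [-0.3, 0.1], [-0.3, -0.7], [0.3, -1.6], [0.4, 0.5], [-0.9, -0.1]]
grip [ 0.44627791 -0.26542703] target [ 0.38077502 -0.2573418 ] crank [ 0.5428199  -0.19673639]
feeder [ 0.6106  0.0643 -0.044 ]
[[1.3, -0.7], [-0.3, -0.3], [1.9, 1.4], [0.1, 0.8], [-0.4, 0.3], [0.1, -0.3], [-1.8, -0.1], [-1.0, -0.2], [-0.2, -0.4], [-0.1, 0.1], [0.3, 0.4]]
grip [0.55867486 0.06662664] target [0.49273888 0.06953287] crank [0.6495128  0.14270048]
```

Request:
move_arm(
  moves=[
    [30,-42,10,-0.12],
    [63,-87,20,-0.25],
    [95,-131,30,-0.38],
    [126,-174,40,-0.5],
    [158,-218,50,-0.63],
    [190,-262,60,-0.76],
    [221,-305,70,-0.89],
    [252,-349,75,-1.02],
    [265,-391,75,-1.12],
    [277,-433,75,-1.22],
    [290,-476,75,-1.32],
    [302,-519,75,-1.33],
  ],
  gripper=1,
)

```text
clock: 1.7
position: [0.4802, 0.0788, 0.3204]
tool_rot: [3.141, -0.0, 1.521]
force: [-0.4, 0.9, -0.1]
grip_width: 0.0857
finger_force: 0.0
```

```bash
cat >> h.py <<'E'
from scipy.spatial.transform import Rotation as Ro
def wpose():
    s=monitor.observe(); T=np.eye(4); T[:3,:3]=Ro.from_euler('xyz',s['tool_rot']).as_matrix(); T[:3,3]=s['position']
    return T@np.array(camera_model("wrist")["T_tool_cam"])
def wproj(W,X):
    m,f=K("wrist"); p=np.linalg.inv(W)@np.append(X,1); return np.array([f*p[0]/p[2]+m['cx'],f*p[1]/p[2]+m['cy']])
E
python3 - <<'E'
from h import *
s=monitor.observe(); print(s['clock'],s['position'],s['tool_rot'],s['qpos'].__array__().round(2) if hasattr(s['qpos'],'__array__') else s['qpos'])
W=wpose(); np.save("W1.npy",W); a=grab_frame("wrist"); cv2.imwrite("pics/w1r.png",a); cv2.imwrite("pics/w1.png",cv2.resize(a,(800,600),interpolation=cv2.INTER_CUBIC))
E
```

```text
1.7 [0.48021465 0.07876794 0.32037266] [ 3.14144624e+00 -1.73441518e-04  1.52115345e+00] [-0.68  0.23  0.48  1.87 -0.12  1.06 -0.2 ]
```

View pics/w1.png

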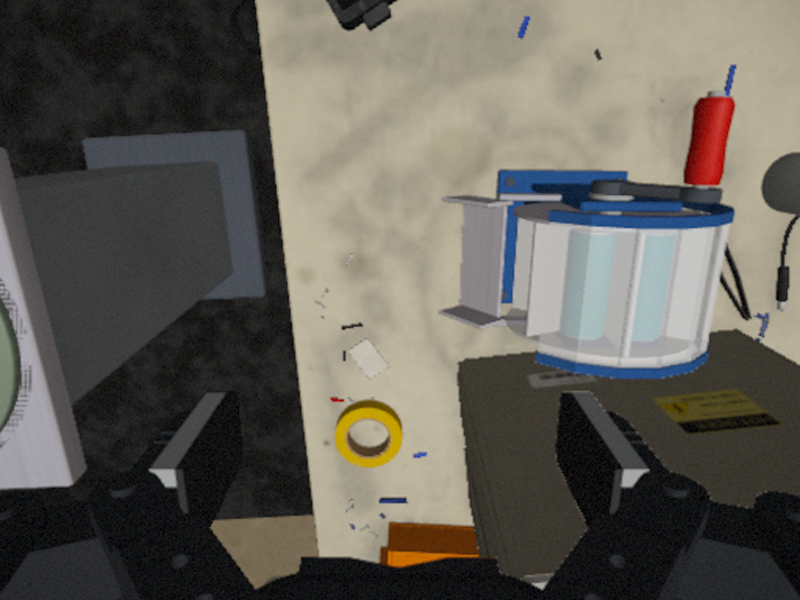

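The wrist view shows the chute lip at (463,203)-(461,316), the foot corners at (499,171) and (627,171), and the crank sleeve ends at (713,97) and (704,183), in 800-px scale. I'll refine the feeder pose.

```bash
python3 - <<'E'
from h import *
import fit
from scipy.optimize import least_squares
W=np.load("W1.npy")
P=[((-84,40,63),(463,203)),((-84,-40,63),(461,316)),((-52,56,8),(499,171)),((52,56,8),(627,171)),('c',102,(713,97)),('c',58,(704,184))]
def r(p,full=0):
    c,s=np.cos(p[2]),np.sin(p[2]); o=[]
    for e in P:
        if e[0]=='c': a=np.radians(135)-p[3]; x,y,z=-50*np.cos(a),e[1],115+50*np.sin(a); uv=e[2]
        else: (x,y,z),uv=e
        o+=list(wproj(W,[p[0]+(c*x-s*y)/1e3,p[1]+(s*x+c*y)/1e3,z/1e3])-np.array(uv)*.64)
    return o
q=least_squares(r,[.61,.064,-.04,0],loss='soft_l1'); x=q.x; print(x.round(4),np.reshape(r(x),(-1,2)).round(1).tolist())
c,s=np.cos(x[2]),np.sin(x[2])
for n,a,b in(("traypos",-118,0),("grip",-170,0),("crank",-50*np.cos(np.radians(135)-x[3]),80)): print(n,x[0]*1e3+c*a-s*b,x[1]*1e3+s*a+c*b)
for n,u,v,z in(("supplyR-front-top",250,170,.225),("supply front bottom",238,290,0),("box front left top",365,270,.27),("tape",388,352,.017)): print(n,ray("top",u*.64,v*.64,z))
E
```

```text
[ 0.6109  0.0621 -0.0265 -0.0021] [[0.5, -0.0], [1.0, -3.9], [-1.9, 1.6], [-0.3, -0.5], [0.8, 0.5], [-1.0, -0.1]]
traypos 492.950457139325 65.25738549939966
grip 440.9686545358493 66.63295741437999
crank 648.4425655166763 141.170671016189
supplyR-front-top [0.81148616 0.28255428 0.225     ]
supply front bottom [5.85627129e-01 3.08818085e-01 2.22044605e-16]
box front left top [ 0.51916175 -0.05114787  0.27      ]
tape [ 0.43947164 -0.10912578  0.017     ]
```

Request:
move_arm(
  moves=[
    [-6,-57,0,-0.01],
    [-12,-115,0,-0.025],
    [-18,-172,-20,-0.04],
    [-24,-229,-60,-0.05],
    [-30,-287,-100,-0.06],
    [-34,-330,-140,-0.073],
    [-34,-344,-180,-0.073],
    [-34,-344,-220,-0.073],
    [-34,-344,-250,-0.073],
    [-34,-344,-263,-0.073],
    [-34,-344,-263,-0.073],
  ],
  gripper=1,
)

```text
clock: 3.12
position: [0.4459, -0.2639, 0.0572]
tool_rot: [-3.141, -0.0, 1.45]
force: [-0.2, -0.6, 0.3]
grip_width: 0.0855
finger_force: 0.0
```

```bash
python3 - <<'E'
from h import *
s=monitor.observe(); print(s['clock'],s['position'],s['tool_rot'],s['force'])
W=wpose(); np.save("W2.npy",W); a=grab_frame("wrist"); cv2.imwrite("pics/w2.png",a)
x=np.array([.4979,-.2718]);c,q=np.cos(-.1228),np.sin(-.1228)
for p in((-48,22,69),(-48,-22,69),(-56,22,69),(-56,-22,69)): print(p,wproj(W,[x[0]+(c*p[0]-q*p[1])/1e3,x[1]+(q*p[0]+c*p[1])/1e3,p[2]/1e3]).round())
E
```

```text
3.125 [ 0.44588232 -0.26390562  0.05720015] [-3.14088166e+00 -1.73493426e-04  1.44965177e+00] [-0.23962472 -0.57896403  0.28235148]
(-48, 22, 69) [268. 238.]
(-48, -22, 69) [267. 338.]
(-56, 22, 69) [247. 238.]
(-56, -22, 69) [247. 338.]
```

View pics/w2.png

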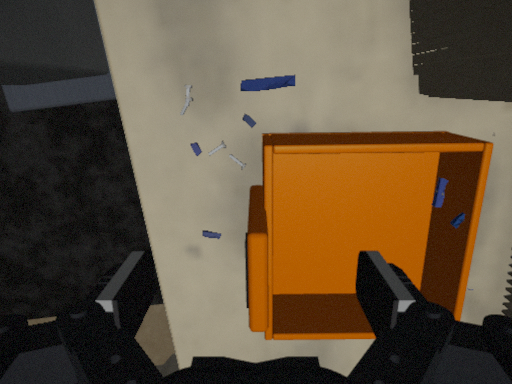

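The tab sits between the fingers (cols 249-270, rows 233-330), as predicted, so I'll close.

Request:
move_arm(
  moves=[
    [0,0,0,0],
    [0,0,0,0],
    [0,0,0,0],
    [0,0,0,0],
    [0,0,0,0],
    [0,0,0,0],
    [0,0,0,0],
    [0,0,10,0],
    [0,0,20,0],
    [0,0,30,0],
  ],
  gripper=0,
  newtons=50,
)

```text
clock: 4.42
position: [0.446, -0.2639, 0.0881]
tool_rot: [3.142, 0.0, 1.45]
force: [0.1, -0.2, -3.0]
grip_width: 0.0068
finger_force: 49.1
```

Request:
move_arm(
  moves=[
    [-5,10,12,0.01],
    [-12,40,14,0.02],
    [-20,75,14,0.04],
    [-28,110,14,0.06],
    [-36,145,14,0.08],
    [-40,175,14,0.087],
    [-41,200,14,0.087],
    [-41,210,14,0.087],
  ],
)

```text
clock: 5.42
position: [0.4046, -0.0523, 0.1017]
tool_rot: [3.142, -0.001, 1.539]
force: [-0.2, -1.0, -3.5]
grip_width: 0.0067
finger_force: 58.0
```

Request:
move_arm(
  moves=[
    [0,25,0,0],
    [0,55,0,0],
    [0,85,0,0],
    [0,108,-5,0],
    [0,119,-15,0],
    [0,119,-28,0],
    [0,119,-40,0],
    [0,119,-40,0],
  ],
)

```text
clock: 6.42
position: [0.4047, 0.0626, 0.0606]
tool_rot: [-3.141, 0.001, 1.533]
force: [-1.4, -3.7, 5.4]
grip_width: 0.007
finger_force: 66.8
```

```bash
python3 - <<'E'
from h import *
a=grab_frame("top"); b=grab_frame("scene")
c=[cv2.resize(i,(400,400),interpolation=cv2.INTER_CUBIC) for i in (a[145:245,180:280],b[145:245,170:270])]
cv2.imwrite("pics/d.png",np.hstack(c))
s=monitor.observe(); print(s['position'],s['force'])
E
```

```text
[0.4049381  0.06330638 0.06078122] [ 0.47561206 -0.6255342  -1.41183192]
```

View pics/d.png

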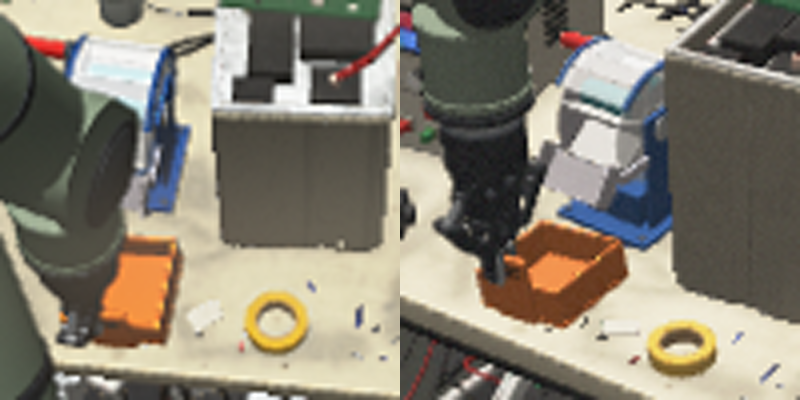

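The tray is just short of the chute, low over the bench, and the tape is untouched. I'll slide it in, set it down and release.

Request:
move_arm(
  moves=[
    [5,1,0,0],
    [12,2,0,0],
    [19,2,0,0],
    [26,2,0,0],
    [33,2,0,0],
    [37,2,0,0],
    [37,2,-3,0],
    [37,2,-4,0],
    [37,2,-4,0],
  ],
)

```text
clock: 7.65
position: [0.4427, 0.0653, 0.0584]
tool_rot: [3.139, 0.001, 1.534]
force: [-7.3, -14.4, 38.8]
grip_width: 0.0069
finger_force: 73.3
```

Request:
move_arm(
  moves=[
    [0,0,0,0],
    [0,0,0,0],
    [0,0,0,0],
    [0,0,0,0],
    [0,0,30,0],
    [0,0,80,0],
    [0,0,140,0],
    [0,0,200,0],
    [0,0,260,0],
  ],
  gripper=0.6,
)

```text
clock: 8.78
position: [0.4416, 0.0669, 0.3192]
tool_rot: [-3.141, 0.0, 1.537]
force: [0.6, 0.8, 0.1]
grip_width: 0.0514
finger_force: 0.0
```

```bash
python3 - <<'E'
from h import *
s=monitor.observe(); print(s['clock'],s['position'],s['tool_rot'])
W=wpose(); np.save("W3.npy",W); a=grab_frame("wrist"); cv2.imwrite("pics/w3.png",cv2.resize(a,(800,600),interpolation=cv2.INTER_CUBIC))
E
```

```text
8.775 [0.44164492 0.0669028  0.31917762] [-3.14141449e+00  1.99405983e-04  1.53657859e+00]
```

View pics/w3.png

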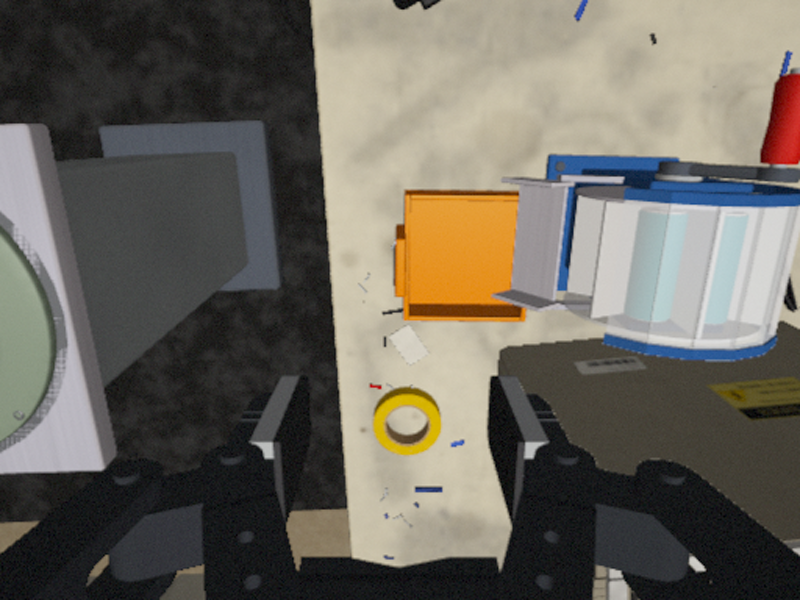

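The tray stands with its back edge under the chute; rim corners are at (405,191), (404,320) and (525,321), and the lip at (517,184)-(513,298). I'll check the pose numerically.

```bash
python3 - <<'E'
from h import *
from scipy.optimize import least_squares
V={1:np.load("W1.npy"),3:np.load("W3.npy")}
F=[(1,(-84,40,63),(463,203)),(1,(-84,-40,63),(461,316)),(1,(-52,56,8),(499,171)),(1,(52,56,8),(627,171)),(1,102,(713,97)),(1,58,(704,184)),
(3,(-84,40,63),(517,184)),(3,(-84,-40,63),(513,298)),(3,(-52,56,8),(548,155)),(3,(52,56,8),(678,158)),(3,58,(781,163))]
T=[(3,(-49,50,40),(405,191)),(3,(-49,-50,40),(404,320)),(3,(49,-50,40),(525,321))]
def r(p,P):
    c,s=np.cos(p[2]),np.sin(p[2]); o=[]
    for v,X,uv in P:
        if np.isscalar(X): a=np.radians(135)-p[3]; X=(-50*np.cos(a),X,115+50*np.sin(a))
        x,y,z=X; o+=list(wproj(V[v],[p[0]+(c*x-s*y)/1e3,p[1]+(s*x+c*y)/1e3,z/1e3])-np.array(uv)*.64)
    return o
f=least_squares(r,[.61,.064,-.04,0],args=(F,),loss='soft_l1').x; t=least_squares(r,[.493,.065,-.04],args=(T,)).x
print("feeder",f.round(4),np.reshape(r(f,F),(-1,2)).round(1).tolist()); print("tray",t.round(4))
R=lambda a:np.array([[np.cos(a),-np.sin(a)],[np.sin(a),np.cos(a)]])
L=f[:2]+R(f[2])@[-.084,0]; print("lip in tray",R(t[2]).T@(L-t[:2]))
for q in np.arange(0,2.01,.1):
    a=np.radians(135)-q; print(round(q,2),*(1e3*(f[:2]+R(f[2])@[-.05*np.cos(a),.08])).round(1),round(115+50*np.sin(a),1))
E
```

```text
feeder [ 0.6108  0.0622 -0.0288 -0.0272] [[0.4, -0.3], [0.8, -4.1], [-1.9, 1.4], [-0.4, -0.4], [1.4, 0.5], [-0.6, -0.2], [1.7, 0.4], [0.1, -2.5], [-1.1, 1.7], [0.0, -0.8], [-0.7, 0.4]]
tray [ 0.4944  0.0475 -0.0487]
lip in tray [0.03148388 0.01870608]
0.0 648.4 141.2 150.4
0.1 644.7 141.3 153.7
0.2 640.7 141.4 156.7
0.3 636.4 141.5 159.2
0.4 631.8 141.6 161.3
0.5 627.1 141.8 163.0
0.6 622.3 141.9 164.1
0.7 617.3 142.1 164.8
0.8 612.3 142.2 165.0
0.9 607.3 142.4 164.7
1.0 602.4 142.5 163.9
1.1 597.6 142.6 162.5
1.2 592.9 142.8 160.8
1.3 588.5 142.9 158.5
1.4 584.2 143.0 155.9
1.5 580.3 143.1 152.8
1.6 576.7 143.2 149.3
1.7 573.5 143.3 145.5
1.8 570.6 143.4 141.4
1.9 568.2 143.5 137.0
2.0 566.2 143.5 132.4
```

The tray ended about 17 mm towards -y of centre, because it slipped in the grip. I'll regrip at the tab's middle and correct it.

Request:
move_arm(
  moves=[
    [1,-17,-50,0],
    [1,-17,-110,0],
    [1,-17,-170,0],
    [1,-17,-220,0],
    [1,-17,-250,0],
    [1,-17,-259,0],
    [1,-17,-259,0],
  ],
)

```text
clock: 9.7
position: [0.4432, 0.0499, 0.0586]
tool_rot: [-3.142, 0.0, 1.536]
force: [0.8, -0.0, 0.6]
grip_width: 0.051
finger_force: 0.0
```

Request:
move_arm(
  moves=[
    [0,0,0,0],
    [0,0,0,0],
    [0,0,0,0],
    [0,0,0,0],
    [0,0,0,0],
    [0,0,1,0],
    [0,3,1,0],
    [0,8,1,0],
    [0,13,1,0],
    [0,17,1,0],
    [0,17,0,0],
    [0,17,0,0],
  ],
  gripper=0,
  newtons=90,
)

```text
clock: 11.2
position: [0.4431, 0.0679, 0.0592]
tool_rot: [3.141, -0.002, 1.537]
force: [-8.6, 3.7, 35.2]
grip_width: 0.0061
finger_force: 93.4
```

Request:
move_arm(
  moves=[
    [0,0,0,0],
    [0,0,0,0],
    [0,0,0,0],
    [0,0,0,0],
    [0,0,30,0],
    [0,0,80,0],
    [0,0,140,0],
    [0,0,200,0],
    [0,0,260,0],
  ],
  gripper=0.6,
)

```text
clock: 12.32
position: [0.4427, 0.0668, 0.3201]
tool_rot: [-3.141, 0.0, 1.536]
force: [0.7, 1.4, -0.1]
grip_width: 0.0508
finger_force: 0.0
```

```bash
python3 - <<'E'
from h import *
s=monitor.observe(); print(s['clock'],s['position'],s['tool_rot'])
W=wpose(); np.save("W4.npy",W); a=grab_frame("wrist"); cv2.imwrite("pics/w4.png",cv2.resize(a[80:240,230:443],(800,600),interpolation=cv2.INTER_CUBIC))
E
```

```text
12.325 [0.44266676 0.06682403 0.32013521] [-3.14130729e+00  2.88421489e-04  1.53637797e+00]
```

View pics/w4.png

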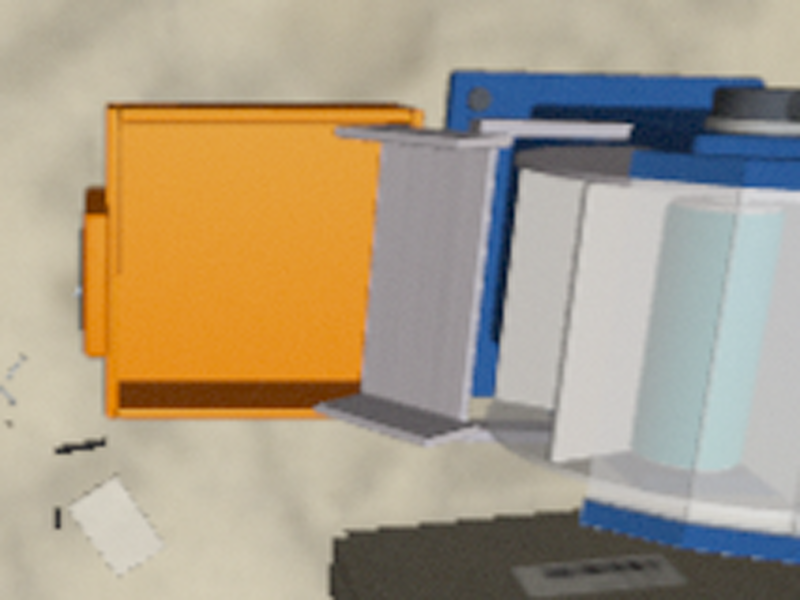

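```bash
python3 - <<'E'
from h import *
W=np.load("W4.npy"); m,f=K("wrist")
def wray(x,y,z):
    u,v=230+x/3.756-.4,80+y/3.75-.4
    d=W[:3,:3]@[(u-m['cx'])/f,(v-m['cy'])/f,1]; c=W[:3,3]; return (1e3*(c+d*(z-c[2])/d[2]))[:2].round(1)
print("rim",wray(108,105,.04),wray(108,415,.04),"right end +y",wray(420,108,.04))
print("lip",wray(384,143,.063),wray(362,394,.063))
print("tab top",wray(86,212,.069),wray(86,356,.069))
print("foot",wray(450,73,.008),wray(763,80,.008))
E
```

```text
rim [448.2 117.2] [445.   17.6] right end +y [544. 113.]
lip [528.3 104.9] [523.8  28.7]
tab top [440.6  88.7] [439.   45.3]
foot [561.2 121.7] [664.4 115.9]
```

The tray is now centred: lip in tray at about x 30 mm, y 2 mm. Next I go to the crank.

Request:
move_arm(
  moves=[
    [45,16,0,0],
    [95,35,0,0],
    [145,53,0,0],
    [185,68,0,0],
    [206,75,0,-0.005],
    [206,75,-30,-0.005],
    [206,75,-80,-0.005],
    [206,75,-125,-0.005],
    [206,75,-160,-0.005],
    [206,75,-175,-0.005],
    [206,75,-175,-0.005],
  ],
)

```text
clock: 13.75
position: [0.6489, 0.1419, 0.143]
tool_rot: [-3.141, 0.0, 1.532]
force: [1.1, -1.0, 0.5]
grip_width: 0.0512
finger_force: 0.0
```

```bash
python3 - <<'E'
from h import *
s=monitor.observe(); print(s['clock'],s['position'],s['force'])
W=wpose(); np.save("W5.npy",W); a=grab_frame("wrist"); cv2.imwrite("pics/w5.png",a)
E
```

```text
13.75 [0.64890678 0.14193062 0.14304153] [ 1.11402731 -1.00298713  0.47635283]
```

View pics/w5.png

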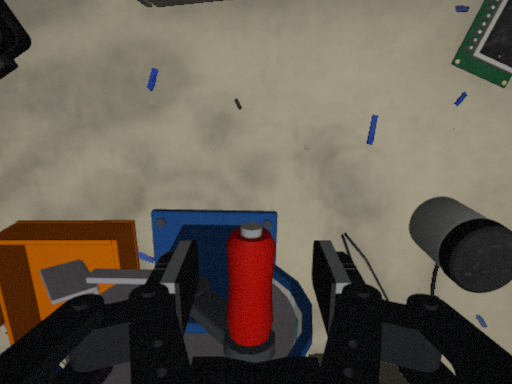

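The red sleeve is centred between the fingers (cols 228-275), so I'll grip it.

Request:
move_arm(
  moves=[
    [0,0,0,0],
    [0,0,0,0],
    [0,0,0,0],
    [0,0,0,0],
    [0,0,0,0],
  ],
  gripper=0,
  newtons=50,
)

```text
clock: 14.42
position: [0.6494, 0.1422, 0.1437]
tool_rot: [3.141, -0.0, 1.532]
force: [-0.4, 0.1, 5.8]
grip_width: 0.0165
finger_force: 48.7
```

Request:
move_arm(
  moves=[
    [-1.8,0.1,1.7,0],
    [-3.7,0.2,3.3,0],
    [-5.7,0.2,4.8,0],
    [-7.7,0.3,6.3,0],
    [-9.8,0.4,7.6,0],
    [-12,0.5,8.8,0],
    [-14.3,0.6,9.9,0],
    [-16.6,0.7,10.9,0],
    [-18.9,0.8,11.8,0],
    [-21.3,0.9,12.6,0],
    [-23.7,0.9,13.2,0],
    [-23.7,0.9,13.2,0],
  ],
)

```text
clock: 15.92
position: [0.6263, 0.1435, 0.1572]
tool_rot: [3.139, -0.001, 1.532]
force: [4.5, 2.9, 5.1]
grip_width: 0.0161
finger_force: 49.2
```

Request:
move_arm(
  moves=[
    [-2.4,0.1,0.5,0],
    [-4.9,0.2,0.9,0],
    [-7.4,0.3,1.2,0],
    [-9.9,0.4,1.4,0],
    [-12.4,0.5,1.4,0],
    [-14.9,0.6,1.3,0],
    [-17.4,0.7,1.1,0],
    [-19.9,0.8,0.7,0],
    [-22.3,0.9,0.3,0],
    [-22.3,0.9,0.3,0],
    [-22.3,0.9,0.3,0],
    [-22.3,0.9,0.3,0],
  ],
)

```text
clock: 17.42
position: [0.6039, 0.1448, 0.1577]
tool_rot: [3.139, -0.002, 1.532]
force: [0.8, 4.5, 10.6]
grip_width: 0.0162
finger_force: 49.8
```

Request:
move_arm(
  moves=[
    [0,0,0,0],
    [0,0,0,0],
    [0,0,0,0],
    [0,0,0,0],
    [0,0,0,0],
    [0,0,0,0],
    [0,0,0,0],
    [0,0,0,0],
  ],
)

```text
clock: 18.42
position: [0.6039, 0.1448, 0.1577]
tool_rot: [3.139, -0.002, 1.532]
force: [0.8, 4.6, 11.7]
grip_width: 0.0169
finger_force: 49.8
```

```bash
python3 - <<'E'
from h import *
s=monitor.observe(); print(s['clock'],s['position'],s['force'])
a=grab_frame("wrist"); b=grab_frame("scene"); t=grab_frame("top")
c=[cv2.resize(i,(400,400*i.shape[0]//i.shape[1]),interpolation=cv2.INTER_CUBIC) for i in (b[145:245,170:303],t[145:245,160:293])]
cv2.imwrite("pics/e.png",np.vstack([np.hstack(c),cv2.resize(a[200:330,:340],(800,299))[:, :c[0].shape[1]*2]]))
E
```

```text
18.425 [0.60391235 0.14479888 0.15773658] [ 0.84074095  4.63027766 11.66340839]
```

View pics/e.png

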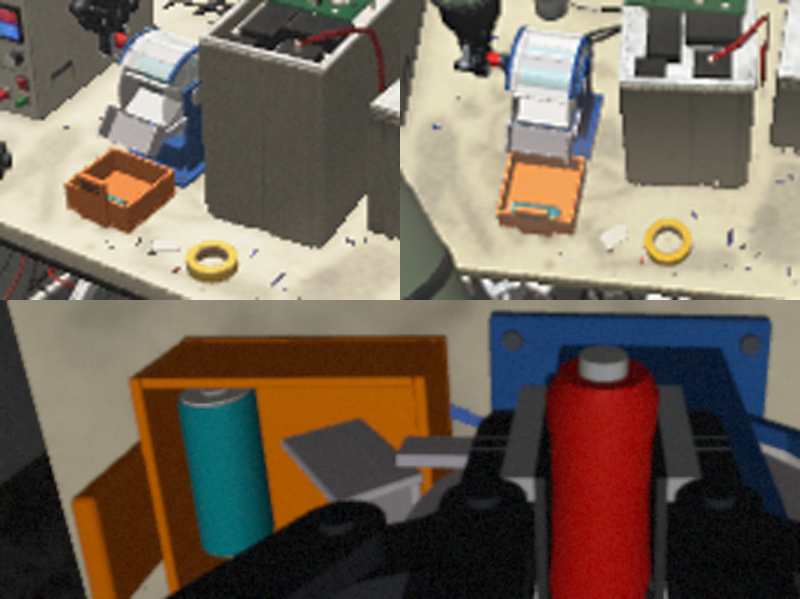

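The first cell lies in the tray and the other two are still in the drum. Continuing.

Request:
move_arm(
  moves=[
    [-2.4,0.1,-0.7,0],
    [-4.8,0.2,-1.4,0],
    [-7.2,0.3,-2.2,0],
    [-9.5,0.4,-3.1,0],
    [-11.7,0.5,-4.2,0],
    [-13.9,0.5,-5.4,0],
    [-16.1,0.6,-6.6,0],
    [-18.2,0.7,-8,0],
    [-20.2,0.7,-9.5,0],
    [-22.1,0.8,-11.1,0],
    [-23.9,0.8,-12.8,0],
  ],
)

```text
clock: 19.95
position: [0.579, 0.1462, 0.1445]
tool_rot: [-3.142, -0.002, 1.533]
force: [-5.6, 7.3, 11.7]
grip_width: 0.0166
finger_force: 50.1
```

Request:
move_arm(
  moves=[
    [-1.8,0.1,-1.8,0],
    [-3.4,0.1,-3.7,0],
    [-5,0.2,-5.6,0],
    [-6.5,0.2,-7.7,0],
    [-7.9,0.3,-9.7,0],
    [-9.1,0.3,-11.9,0],
    [-10.3,0.4,-14.1,0],
    [-11.4,0.4,-16.4,0],
    [-12.3,0.4,-18.7,0],
    [-12.3,0.4,-18.7,0],
    [-12.3,0.4,-18.7,0],
    [-12.3,0.4,-18.7,0],
  ],
)

```text
clock: 21.45
position: [0.5666, 0.1468, 0.1253]
tool_rot: [-3.141, -0.002, 1.533]
force: [-1.0, 9.1, 0.8]
grip_width: 0.0162
finger_force: 49.2
```

Request:
move_arm(
  moves=[
    [0,0,0,0],
    [0,0,0,0],
    [0,0,0,0],
    [0,0,0,0],
    [0,0,0,0],
    [0,0,0,0],
    [0,0,0,0],
    [0,0,0,0],
  ],
)

```text
clock: 22.45
position: [0.5666, 0.1469, 0.1253]
tool_rot: [-3.141, -0.002, 1.533]
force: [-1.9, 9.8, 0.7]
grip_width: 0.0162
finger_force: 49.2
```

```bash
python3 - <<'E'
from h import *
s=monitor.observe(); print(s['clock'],s['position'],s['force'])
a=grab_frame("wrist"); b=grab_frame("scene"); t=grab_frame("top")
c=[cv2.resize(i,(400,400*i.shape[0]//i.shape[1]),interpolation=cv2.INTER_CUBIC) for i in (b[145:245,170:303],t[145:245,160:293])]
cv2.imwrite("pics/f.png",np.vstack([np.hstack(c),cv2.resize(a[200:330,:340],(800,299))[:, :c[0].shape[1]*2]]))
E
```

```text
22.45 [0.56656454 0.14685754 0.12526584] [-1.86263451  9.78967126  0.72801536]
```

View pics/f.png

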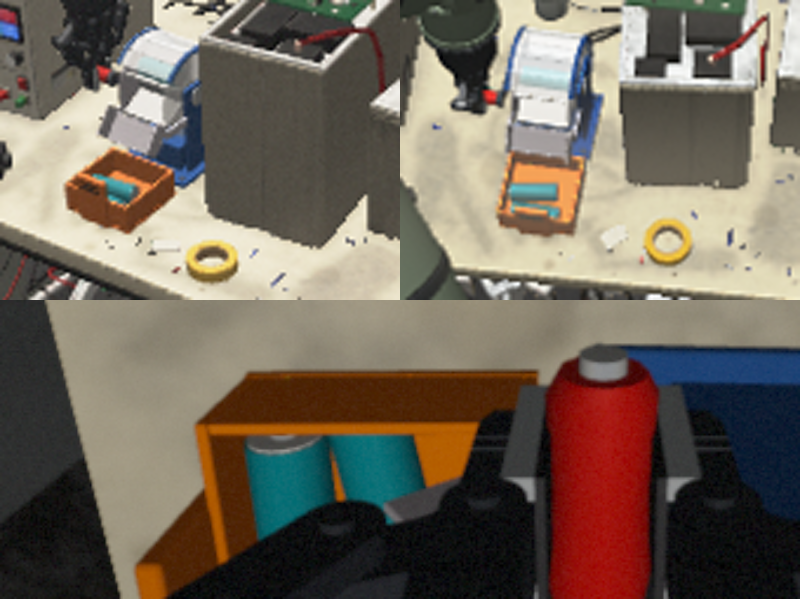

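Two cells lie in the tray and the third is still in the drum. I'll release the crank and retreat upward.

Request:
move_arm(
  moves=[
    [0,0,0,0],
    [0,0,0,0],
    [0,0,0,0],
    [0,0,0,0],
    [0,0,10,0],
    [0,0,30,0],
    [0,0,70,0],
    [0,0,120,0],
    [0,0,170,0],
    [0,0,200,0],
    [0,0,200,0],
    [0,0,200,0],
  ],
  gripper=0.5,
)

```text
clock: 24.1
position: [0.5665, 0.1451, 0.3255]
tool_rot: [-3.141, -0.0, 1.532]
force: [-0.3, 0.7, -0.6]
grip_width: 0.0429
finger_force: 0.0
```

```bash
python3 - <<'E'
from h import *
s=monitor.observe(); print(s['clock'],s['position'],s['force'],s['grip_width'])
print(bot.job_done())
E
```

```text
24.1 [0.56648589 0.14507693 0.32547589] [-0.26111977  0.74735705 -0.59982211] 0.042850289357815145
the job is handed in; nothing more can be done
None
```

I handed the job in at 24.1 s, with no verdict returned: the last pictures showed cells 1 and 2 in the tray under the chute and cell 3 still in the drum; I then released the crank and moved the gripper clear, without a further picture.

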